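Scrub out the tall beaker with the bottle brush

ROBOT

A 7-joint arm with a two-finger parallel gripper is mounted at the origin on a cart in front of the work surface, level with it; the furniture and walls round the work are solid. World frame = base frame: x ahead of the robot, y to its left, z up, the work surface at z = 0. Lengths are in m, angles in degrees, forces in N, time in s.
With the tool pointing down it reaches from about 0.425 to 0.875 m from the base axis. Payload 4.7 kg.
Tool frame: the origin (TCP) lies midway between the tips of the shut fingers; the grasp point (between the pads) lies 19 mm behind it; y points along the fingers, x is the direction in which the jaws open and shut, and the axes are right-handed (so a half turn about y gives the same grasp; the last joint's range is limited). The gripper opens to 87 mm and grips with 3 to 60 N. Pads are 19 mm wide; open, the fingers measure 117 mm over their backs; the gripper's body (75 mm by 190 mm) begins 51 mm behind the grasp point.
Start: joints at [-70.468, 18.392, -4.016, 83.108, 1.295, 78.541, -3.26], TCP at [0.209, 0.616, 0.223] pointing down, gripper open.
Joint ranges: [-163.93, 163.93], [-17.29, 119.83], [-79.2, 71.16], [3.27, 140.29], [-89.18, 269.18], [5.43, 117.66], [-154.24, 154.24]. Speed limits (degrees/s): [147.25, 147.25, 180, 180, 180, 180, 180].

INTERFACE

Orientations are given as [roll, pitch, yaw] about the fixed x, y, z axes, in that order (R = Rz(yaw) Ry(pitch) Rx(roll)).
In Python, from cell import env gives the robot as it stands.
- The arm moves only by the tool carry_out, never from a script. Its argument "targets" is a list of rows, each a list of 2 entries, a list of its own where there are three numbers: the shift along the tool's x, y, z in mm, then the turn, a rotation vector about the tool's x, y, z in degrees. A call has 1 to 12 rows; each row shifts and turns the commanded pose from where the row before left it, along the tool's axes as they then stand; what a row does not reach is not made up. A row lasts 1/10 s, in which the tool goes at most 50 mm and 8.59 degrees, less where a joint would pass 70% of its speed; a pose out of reach is approached as far as the arm can. A call with a gripper value outside its range is refused whole. "jaw" is the opening, from 0 (shut) to 1 (fully open), set as the call begins (left out, the last holds). The fingers move at their own pace and stop on an object; "squeeze" is the grip in N (left out, the last holds). Time passes only in rows, so rows that do not move let the fingers close. It gives the time, the measured TCP pose, the force and the opening at its end, in the units of the state.
- env.get_obs(): the state, without advancing time (a new reading comes with each control period).
- env.read_camera(name): name is "scene" or "top"; returns the picture (480x640x3 uint8, red, green, blue); there is no depth.
- env.get_calibration(name): a dict with "fx", "fy", "cx", "cy" (pixels), "R" (3x3) and "t" (3): a world point X has camera coordinates R X + t. Camera axes: x right, y down, z forward; pixel columns grow to the right and rows downward; lengths in m; the calibration is good to about 2 mm. A picture is of the moment at which its call begins. get_calibration takes no time and is no camera call.
- env.sign_off(): hands the job in, once; it reports no verdict.
Trained networks look in the newest picture that a camera, given by its name, has taken for a name from the list of things; names that differ only in an ending like _2 or _b are one class to them, and where a whole thing is asked for, a point or a joint stands for the part that bears it (a point fixed in the world has none). Each returns a list of dicts, best first, with "p" (0 to 1); they miss things now and then, are a little off and sometimes report something else, mostly with a low value. They report only what shows in the picture. A call takes as long as a camera call. They do not tell look-alikes from the thing itself.
- env.outline_of(camera, label): "mask" (480x640 bool, what is visible of it) and "xy" ([column, row] in pixels, amid what is visible of it).
The state is a dict: "time_s": time; "qpos": joint angles; "joint_velocities": joint speeds; "effort": joint torques, N m; "tool_pos": TCP position; "tool_rot": TCP orientation; "force": force on the tool from outside, world axes, zero at the start; "wrist_torque": the same for the moment, N m; "grip_width": finger opening in m.
Only numpy, scipy, OpenCV 4.12 (cv2) and the standard library are available. Lean on these libraries where they do the work, as an engineer would, in place of code of your own. Each camera call takes 0.05 s, during which the arm holds its last target.

TASK

Take the bottle brush out of its stand and scrub out the taller of the two white beakers with it: three times over, push the brush right down to the bottom and draw it up again until its tip is well above half the beaker's height. Then hang the brush back upright in its stand, guard flat on the top plate, and leave both beakers standing where they are.

Things in the scene. Friction and masses are not known exactly. Their poses are not given: they have to be found in the camera images.
- brush: Bottle brush, 90 g, 188 mm long, round; hangs upright in the stand at the start, bristles down. Origin at the bristle tip, z along the axis up to the handle. Along z: white bristle head 34 mm across, 0 to 60 mm; steel stem; black handle 20 mm across, 110 to 182 mm (grip at about 150), grey end cap 23 mm across to 188 mm.
- brush_guard (a point): Centre of the underside of the brush's flat grey guard disc (70 mm across, 5 mm thick), on the axis 105 mm above the bristle tip; axes as the brush. Under the disc a centring boss 44 mm across and 8 mm high tapers to 32 mm at its lower end.
- brush_stand: Fixed aluminium stand for the brush: square foot 92 x 92 x 6 mm, four thin corner posts, square 92 x 92 mm top plate 8 mm thick whose upper face is 118 mm above the desk, with one round hole 54 mm across in its middle. Origin at the centre of the underside, z up.
- stand_seat (a point): Centre of the hole at the upper face of the stand's top plate, 118 mm above the desk; z up. The brush hangs here, guard on the plate, tip then 13 mm above the desk. The boss under the guard has 5 mm to spare all round in the hole.
- tall_beaker: The taller white plastic beaker, the one to scrub: loose, 220 g, straight wall, 74 mm outside and 68 mm inside diameter, 88 mm high, floor 4 mm thick, open at the top, a small pouring lip on one side. Origin at the centre of its underside, z up.
- tall_beaker_in (a point): Centre of the tall beaker's inner floor, 4 mm above its underside; the rim is 84 mm above this point; z up.
- squat_beaker: The low, wide white plastic beaker, not to be scrubbed: loose, 96 mm outside diameter, 46 mm high. Origin at the centre of its underside, z up.
Things that resemble listed ones, but are neither listed nor needed, are in the scene too. What is shaped like the brush but orange is not meant.

How it is judged (in metres and radians):
On the way, in this order (a step that is already met when the one before it is completed fails the run):
1. bristle tip at the bottom of the tall beaker for the first time (within 22 mm of its floor) (horizontal distance between brush and tall_beaker_in below 0.03 m and horizontal distance between brush_guard and tall_beaker_in below 0.045 m and z of brush in the frame of tall_beaker_in below 0.022 m), for 0.05 s.
2. bristles drawn up for the first time, tip at least 40 mm above the floor and still below the rim (horizontal distance between brush and tall_beaker_in below 0.03 m and horizontal distance between brush_guard and tall_beaker_in below 0.045 m and z of brush in the frame of tall_beaker_in between 0.04 and 0.084 m), for 0.05 s.
3. bristle tip at the bottom of the tall beaker for the second time (within 22 mm of its floor) (all of step 1), for 0.05 s.
4. bristles drawn up for the second time, tip at least 40 mm above the floor and still below the rim (all of step 2), for 0.05 s.
5. bristle tip at the bottom of the tall beaker for the third time (within 22 mm of its floor) (all of step 3), for 0.05 s.
6. bristles drawn up for the third time, tip at least 40 mm above the floor and still below the rim (all of step 4), for 0.05 s.
At the end, for the whole second after the job is handed in: The brush hangs released and at rest in the stand: upright within 10 degrees, the centre of its guard within 12 mm of the middle of the hole and no more than 8 mm above the plate; both beakers stand upright within 6 degrees, within 40 mm of where they began (horizontal distance between brush_guard and stand_seat below 0.012 m and z of brush_guard in the frame of stand_seat between -0.006 and 0.008 m and angle between brush's own z axis and vertical below 0.175 rad and linear speed of brush below 0.03 m/s and angle between each of tall_beaker, squat_beaker's own z axis and vertical below 0.105 rad and distance of each of tall_beaker, squat_beaker from where it was at the start of the episode below 0.04 m); the robot touches nothing.
It fails at once if a beaker is tipped by more than 25 degrees (angle between any of tall_beaker, squat_beaker's own z axis and vertical above 0.44 rad).
It also fails if it takes over 51 s, if anything falls off the work surface, if the arm or the gripper's body presses on something with over 40 N, if the wrist force passes 120 N, or if a joint passes its speed limit or range.

## Working session

There is one attempt and no reset: what is moved stays moved. The work goes in short steps, Python scripts to look and compute and a tool call to move; the robot and the scene stay as the last step left them, time stands still between calls to the robot, and variables do not carry over. Pictures are saved under pics/ and viewed, and the job is handed in when it is done.

Besides the shell and the picture viewer there is one more tool, called after "Emit:" as name(argument=value, ...), one argument or row to a line, values as JSON. carry_out: Moves the arm, as the interface text tells. Its arguments: {"type":"object","properties":{"targets":{"type":"array","items":{"type":"array"}},"jaw":{"type":"number"},"squeeze":{"type":"number"}},"required":["targets"]}

```bash
mkdir -p pics; ls; cat > h.py <<'E'
from cell import env
import numpy as np, cv2
def snap(n,f):
    im=env.read_camera(n); cv2.imwrite('pics/'+f,cv2.cvtColor(im,cv2.COLOR_RGB2BGR)); return im
def proj(n,X):
    c=env.get_calibration(n); p=np.array(c['R'])@np.array(X)+np.array(c['t']); return np.array([c['fx']*p[0]/p[2]+c['cx'],c['fy']*p[1]/p[2]+c['cy']])
def onz(n,uv,z):
    c=env.get_calibration(n); R=np.array(c['R']);t=np.array(c['t'])
    C=-R.T@t; d=R.T@np.array([(uv[0]-c['cx'])/c['fx'],(uv[1]-c['cy'])/c['fy'],1]); return C+d*(z-C[2])/d[2]
E
python3 - <<'E'
from h import *
o=env.get_obs(); print(o)
snap('scene','s0.png'); snap('top','t0.png')
for n in('scene','top'):
    c=env.get_calibration(n);print(n,c['fx'],-np.array(c['R']).T@np.array(c['t']),np.array(c['R'])[2])
    for l in('brush','brush_stand','tall_beaker','squat_beaker'):
        print(n,l,[(round(d['p'],2),np.round(d['xy']),int(d['mask'].sum())) for d in env.outline_of(n,l)])
E
```

```text
pics
{'time_s': 0.0, 'qpos': array([-70.4662052 ,  18.44047937,  -4.01441793,  83.17572822,
         1.29536744,  78.53953176,  -3.26037742]), 'joint_velocities': array([ 0.00285365,  0.0010456 ,  0.02120733,  0.07061341,  0.04375911,
       -0.03333565,  0.01626598]), 'effort': array([-1.76418282e-03, -4.91292429e+01, -4.04916890e-01, -3.12526774e+01,
       -6.40500477e-02,  4.34371771e-02,  2.00525628e-04]), 'tool_pos': array([0.20856116, 0.61504704, 0.22143802]), 'tool_rot': array([-90.0064274 ,   0.1104808 ,  71.27460625]), 'force': array([-0.14249572, -0.09014102,  0.38374872]), 'wrist_torque': array([0.0650978 , 0.05973805, 0.02079586]), 'grip_width': 0.08687737698716302}
scene 475.48793539116576 [ 0.00831115 -0.53907091  0.83423202] [ 0.5070567   0.48854331 -0.71008375]
scene brush [(0.91, array([257., 174.]), 802), (0.6, array([226., 200.]), 784)]
scene brush_stand [(0.79, array([228., 225.]), 1539)]
scene tall_beaker [(0.57, array([419., 330.]), 1985)]
scene squat_beaker [(0.74, array([276., 261.]), 1605)]
top 434.8297634776759 [ 0.46384596 -0.02825293  1.07733918] [ 0.0751448   0.01405856 -0.99707353]
top brush [(0.69, array([204., 210.]), 837), (0.63, array([214., 270.]), 786)]
top brush_stand [(0.91, array([229., 272.]), 1398)]
top tall_beaker [(0.86, array([441., 259.]), 1117)]
top squat_beaker [(0.82, array([288., 269.]), 1419)]
```

View pics/s0.png

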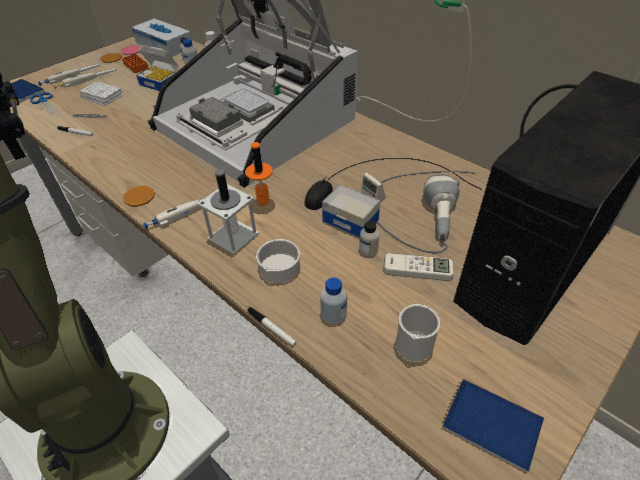

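View pics/t0.png

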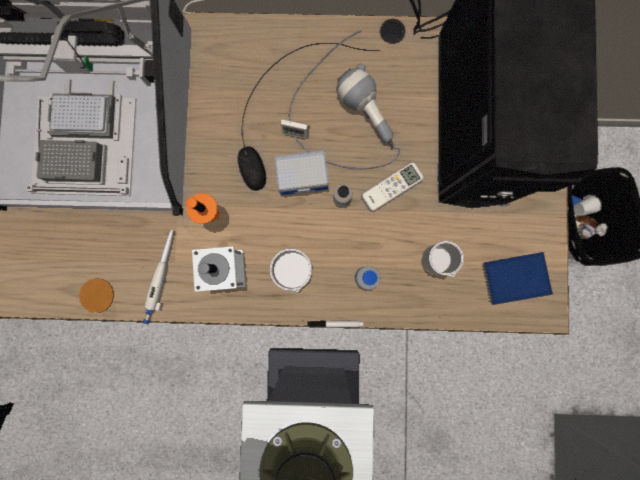

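The brush meant is the black-handled one in the stand (top 214,270; scene 226,200). The orange one (top 204,210; scene 257,174) is the look-alike. The tall beaker is at top 443,260 and the squat one at 291,269. I'll confirm with a crop and measure.

```bash
python3 - <<'E'
from h import *
t=cv2.imread('pics/t0.png');s=cv2.imread('pics/s0.png')
a=cv2.resize(t[230:310,170:270],None,fx=4,fy=4,interpolation=cv2.INTER_CUBIC)
b=cv2.resize(t[220:300,400:500],None,fx=4,fy=4,interpolation=cv2.INTER_CUBIC)
c=cv2.resize(s[160:260,170:270],(400,280*400//280),interpolation=cv2.INTER_CUBIC)[:280]
c=cv2.resize(s[165:255,175:275],(400,280));d=cv2.resize(s[290:370,370:470],(400,280))
cv2.imwrite('pics/crop.png',np.vstack([np.hstack([a,b])[:320],np.hstack([c,d])]))
snap('top','t1.png')
for l in('brush','brush_stand','tall_beaker','squat_beaker'):
  for d in env.outline_of('top',l):
    m=d['mask'].astype(np.uint8); cs=max(cv2.findContours(m,0,1)[0],key=cv2.contourArea)
    print(l,round(d['p'],2),cv2.minEnclosingCircle(cs),cv2.boundingRect(cs),cv2.fitEllipse(cs))
for uv in((200,254),(235,249),(240,289),(195,290)): print(onz('top',uv,.118))
E
```

```text
brush 0.91 ((202.0, 208.5), 17.755380630493164) (186, 193, 33, 31) ((201.33920288085938, 208.2947998046875), (28.814802169799805, 33.51797866821289), 121.62244415283203)
brush 0.62 ((212.84854125976562, 268.3506164550781), 16.068571090698242) (197, 253, 32, 32) ((212.84017944335938, 268.4344787597656), (30.65564727783203, 31.098621368408203), 39.38624954223633)
brush_stand 0.67 ((217.176025390625, 269.26019287109375), 31.10101890563965) (192, 247, 53, 45) ((217.3807830810547, 268.6876525878906), (46.318336486816406, 58.75099563598633), 87.3344955444336)
tall_beaker 0.6 ((441.88751220703125, 259.0), 20.506492614746094) (422, 241, 41, 36) ((442.4430236816406, 258.6001281738281), (34.399227142333984, 40.94781494140625), 87.16914367675781)
squat_beaker 0.94 ((291.1706237792969, 269.7314453125), 22.33822250366211) (269, 248, 43, 44) ((290.29827880859375, 269.47003173828125), (41.28668212890625, 43.50624465942383), 6.192342281341553)
[0.50375341 0.24551271 0.118     ]
[0.51684565 0.16826387 0.118     ]
[0.42905655 0.15363707 0.118     ]
[0.42419752 0.25282545 0.118     ]
```

View pics/crop.png

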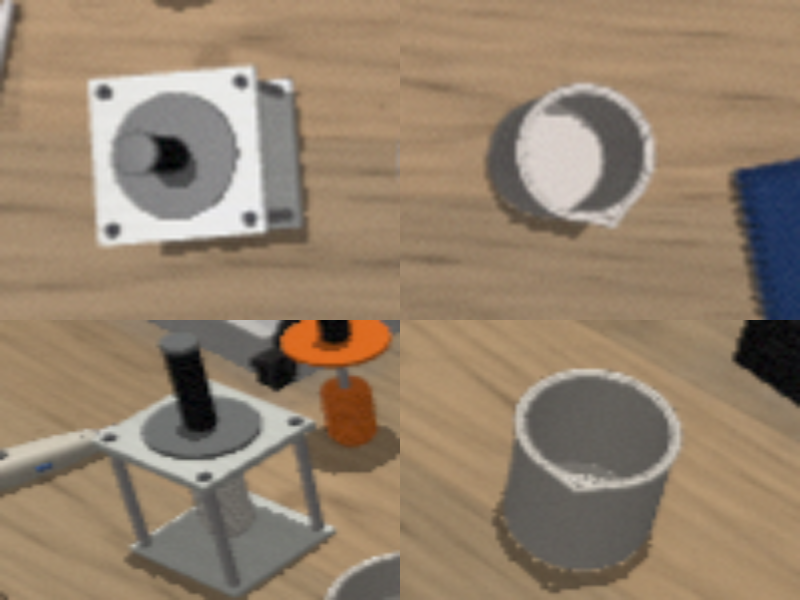

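```bash
python3 - <<'E'
from h import *
print('plate top', onz('top',(214.4,268.9),.118),'guard top',onz('top',(213.5,269),.123),'cap',onz('top',(170+137/4,230+153/4),.201))
# scene crop 4x, 280/90=3.11
print('scene dots',[onz('scene',(175+x/4,165+(y-320)/3.111),.118) for x,y in((110,437),(205,478),(302,422),(208,393))])
print('scene guard',onz('scene',(175+201/4,165+(427-320)/3.111),.123),'cap',onz('scene',(175+181/4,165+(343-320)/3.111),.201))
print('tall rim top',onz('top',(446.3,257.6),.088),'scene',onz('scene',(419.4,322),.088))
print('squat', onz('top',(291,270),.046))
print('PC',onz('top',(442,203),0.0),onz('top',(495,155),.4),onz('top',(442,203),.4), 'orange',onz('top',(204,208),.123), onz('scene',(259,171),.123))
E
```

```text
plate top [0.47166914 0.21205925 0.118     ] guard top [0.47135696 0.21277983 0.123     ] cap [0.47175995 0.21186837 0.201     ]
scene dots [array([0.43096679, 0.24632333, 0.118     ]), array([0.43854521, 0.16883249, 0.118     ]), array([0.51673933, 0.17521526, 0.118     ]), array([0.50233062, 0.24404951, 0.118     ])]
scene guard [0.47034825 0.21012666 0.123     ] cap [0.47124884 0.20860532 0.201     ]
tall rim top [ 0.5113621  -0.30655766  0.088     ] scene [ 0.50818335 -0.30940501  0.088     ]
squat [0.47444939 0.04802723 0.046     ]
PC [ 0.65150861 -0.32004852  0.        ] [ 0.66039718 -0.29467582  0.4       ] [ 0.58183226 -0.21170916  0.4       ] orange [0.60596381 0.23998203 0.123     ] [0.5957101  0.23231277 0.123     ]
```

Emit:
carry_out(
  targets=[
    [[-10,-5,-12],[0,0,0]],
    [[-20,-5,-25],[0,0,0]],
    [[-28,-5,-36],[0,0,0]],
    [[-30,-5,-38],[0,0,0]],
    [[-30,-5,-38],[0,0,0]],
    [[-30,0,-38],[0,0,0]],
    [[-30,0,-38],[0,0,0]],
    [[-30,0,-38],[0,0,0]],
    [[-30,0,-38],[0,0,0]],
    [[-28,0,-36],[0,0,0]],
    [[-20,0,-26],[0,0,0]],
    [[-12,0,-15],[0,0,0]],
  ],
  jaw=1,
  squeeze=40,
)

```text
time_s: 1.95
tool_pos: [0.4727, 0.2072, 0.2483]
tool_rot: [-90.1, -0.0, 70.9]
force: [-0.1, -0.2, -0.3]
grip_width: 0.0869
```

```bash
cat >> h.py <<'E'
from scipy.spatial.transform import Rotation as Ro
def st(goal=None):
    o=env.get_obs(); R=Ro.from_euler('xyz',o['tool_rot'],degrees=True).as_matrix()
    print(o['time_s'],np.round(o['tool_pos'],4),np.round(o['tool_rot'],2),'F',np.round(o['force'],1),'w',round(o['grip_width'],4),'q',np.round(o['qpos'],1))
    if goal is not None: print('tool shift mm',np.round(R.T@(np.array(goal)-o['tool_pos'])*1000,1), 'rotvec to vertical', np.round((Ro.from_matrix(R).inv()*Ro.from_euler('xyz',[-90,0,o['tool_rot'][2]],degrees=True)).as_rotvec(degrees=True),2))
E
python3 -c "
from h import *
snap('top','t2.png');snap('scene','s2.png')
st([.471,.211,.144])"
```

```text
2.05 [0.4728 0.2074 0.2482] [-9.007e+01 -1.000e-02  7.086e+01] F [ 0.3 -0.5 -0.4] w 0.0867 q [-42.7   1.   16.3 100.3  -0.2  78.7  44.5]
tool shift mm [  2.8 104.2   3. ] rotvec to vertical [ 0.07 -0.    0.01]
```

View pics/s2.png

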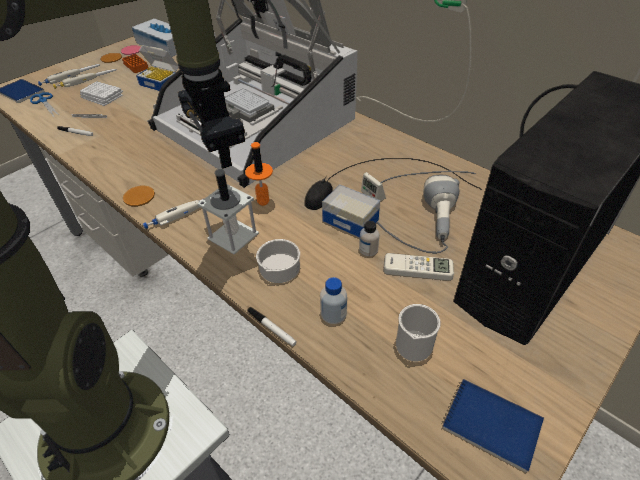

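The gripper sits above the handle (scene about 225,160) and is aligned. Descending.

Emit:
carry_out(
  targets=[
    [[2.8,5,3],[0,0,0]],
    [[0,15,0],[0,0,0]],
    [[0,20,0],[0,0,0]],
    [[0,20,0],[0,0,0]],
    [[0,20,0],[0,0,0]],
    [[0,14,0],[0,0,0]],
    [[0,7,0],[0,0,0]],
    [[0,3,0],[0,0,0]],
    [[0,0,0],[0,0,0]],
  ],
)

```text
time_s: 2.95
tool_pos: [0.4691, 0.216, 0.1436]
tool_rot: [-90.0, -0.0, 71.3]
force: [0.0, -0.8, 0.3]
grip_width: 0.087
```

```bash
python3 -c "
from h import *
snap('top','t3.png');im=snap('scene','s3.png')
cv2.imwrite('pics/s3c.png',cv2.cvtColor(cv2.resize(im[100:260,150:310],(640,600)),cv2.COLOR_RGB2BGR))
st([.471,.211,.144])"
```

```text
3.05 [0.4696 0.216  0.1443] [-9.005e+01 -7.000e-02  7.128e+01] F [-0.2 -0.6 -0.6] w 0.087 q [-42.7   5.1  15.9 108.3  -1.5  66.7  45. ]
tool shift mm [-4.3  0.3 -2.9] rotvec to vertical [ 0.05 -0.    0.07]
```

View pics/s3c.png

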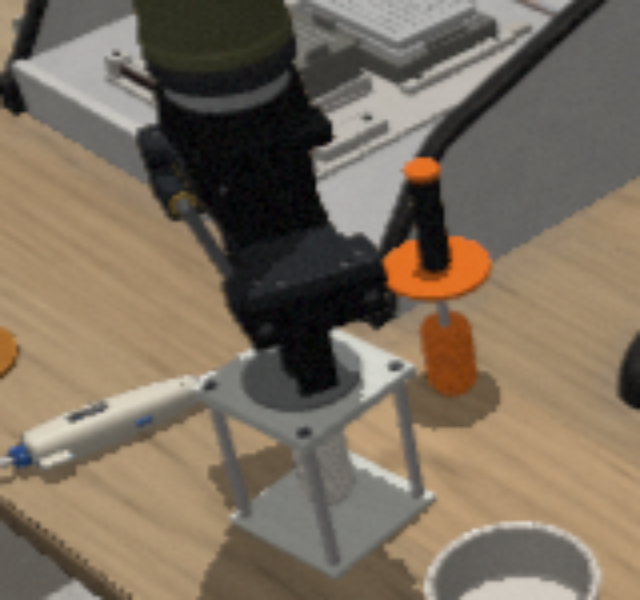

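Emit:
carry_out(
  targets=[
    [[-4,0,-3],[0,0,0]],
    [[0,0,0],[0,0,0]],
    [[0,0,0],[0,0,0]],
  ],
)

```text
time_s: 3.35
tool_pos: [0.471, 0.2107, 0.144]
tool_rot: [-90.0, -0.0, 71.2]
force: [-0.1, -0.3, -0.0]
grip_width: 0.0869
```

Emit:
carry_out(
  targets=[
    [[0,0,0],[0,0,0]],
    [[0,0,0],[0,0,0]],
    [[0,0,0],[0,0,0]],
    [[0,0,0],[0,0,0]],
    [[0,0,0],[0,0,0]],
    [[0,0,0],[0,0,0]],
    [[0,0,0],[0,0,0]],
    [[0,0,0],[0,0,0]],
  ],
  jaw=0,
  squeeze=40,
)

```text
time_s: 4.15
tool_pos: [0.4707, 0.2109, 0.1436]
tool_rot: [-90.0, -0.0, 71.3]
force: [0.0, -0.3, -0.0]
grip_width: 0.0307
```

```bash
python3 -c "
from h import *
st([.471,.211,.144])"
```

```text
4.15 [0.4707 0.2109 0.1436] [-90.    -0.    71.28] F [ 0.  -0.3 -0. ] w 0.0307 q [-42.4   5.1  16.2 108.5  -1.5  66.6  45.6]
tool shift mm [ 0.2 -0.4 -0.3] rotvec to vertical [ 0. -0.  0.]
```

Still closing; it needs to reach about 20 mm.

Emit:
carry_out(
  targets=[
    [[0,0,0],[0,0,0]],
    [[0,0,0],[0,0,0]],
    [[0,0,0],[0,0,0]],
    [[0,0,0],[0,0,0]],
  ],
)

```text
time_s: 4.55
tool_pos: [0.4707, 0.211, 0.1436]
tool_rot: [-90.0, -0.0, 71.3]
force: [0.6, -0.3, 0.3]
grip_width: 0.0198
```

```bash
python3 -c "
from h import *
st([.471,.211,.144])"
```

```text
4.55 [0.4707 0.211  0.1436] [-9.001e+01 -2.000e-02  7.128e+01] F [ 0.6 -0.3  0.3] w 0.0198 q [-42.4   5.1  16.2 108.5  -1.6  66.6  45.6]
tool shift mm [ 0.  -0.4 -0.3] rotvec to vertical [ 0.01 -0.    0.02]
```

Emit:
carry_out(
  targets=[
    [[0,-3,0],[0,0,0]],
    [[0,-8,0],[0,0,0]],
    [[0,-15,0],[0,0,0]],
    [[0,-20,0],[0,0,0]],
    [[0,-20,0],[0,0,0]],
    [[0,-20,0],[0,0,0]],
    [[0,-20,0],[0,0,0]],
    [[0,-18,0],[0,0,0]],
    [[0,-12,0],[0,0,0]],
    [[0,-4,0],[0,0,0]],
    [[0,0,0],[0,0,0]],
  ],
)

```text
time_s: 5.65
tool_pos: [0.4708, 0.2109, 0.2839]
tool_rot: [-90.0, -0.0, 71.3]
force: [-0.6, 0.5, -1.2]
grip_width: 0.0196
```

```bash
python3 -c "
from h import *
im=snap('scene','s4.png')
cv2.imwrite('pics/s4c.png',cv2.cvtColor(cv2.resize(im[60:260,130:330],(600,600)),cv2.COLOR_RGB2BGR))
st([.51,-.308,.284])
for z in (.153,.258): print(proj('scene',[.471,.211,z]))"
```

```text
5.7 [0.4704 0.2108 0.2831] [-8.997e+01  3.000e-02  7.128e+01] F [-0.1 -0.1 -2. ] w 0.0188 q [-43.    0.2  16.   97.1  -0.1  82.7  44.3]
tool shift mm [-478.6   -0.8 -204. ] rotvec to vertical [-0.03 -0.   -0.03]
[223.08706763 189.00655949]
[214.87549137 150.33840445]
```

View pics/s4c.png

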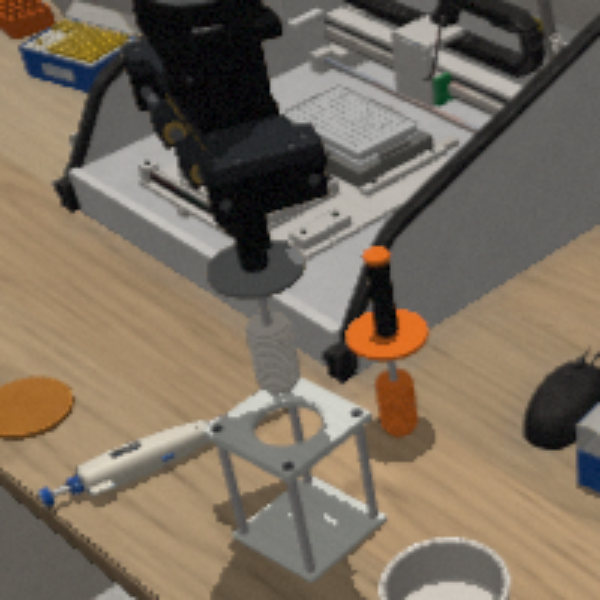

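The brush is lifted clear and upright, with its tip at about (223,190) as predicted. Moving to the tall beaker.

Emit:
carry_out(
  targets=[
    [[-16,0,-7],[0,0,0]],
    [[-32,0,-13],[0,0,0]],
    [[-45,0,-19],[0,0,0]],
    [[-45,0,-19],[0,0,0]],
    [[-45,0,-19],[0,0,0]],
    [[-45,0,-19],[0,0,0]],
    [[-45,0,-19],[0,0,0]],
    [[-45,0,-19],[0,0,0]],
    [[-45,0,-19],[0,0,0]],
    [[-45,0,-19],[0,0,0]],
    [[-35,0,-16],[0,0,0]],
    [[-20,0,-10],[0,0,0]],
  ],
)

```text
time_s: 6.9
tool_pos: [0.5068, -0.2965, 0.283]
tool_rot: [-89.9, 0.1, 70.9]
force: [0.1, -0.6, -0.1]
grip_width: 0.0191
```

Emit:
carry_out(
  targets=[
    [[-12,0,-5],[0,0,0]],
    [[-4,0,-2],[0,0,0]],
    [[0,0,0],[0,0,0]],
    [[0,0,0],[0,0,0]],
  ],
)

```text
time_s: 7.3
tool_pos: [0.5108, -0.3078, 0.2832]
tool_rot: [-90.0, -0.0, 71.3]
force: [-0.1, 0.2, -0.8]
grip_width: 0.0187
```

```bash
python3 -c "
from h import *
im=snap('scene','s5.png');snap('top','t5.png')
st([.51,-.308,.284])
p=env.get_obs()['tool_pos']
print(proj('scene',p-[0,0,.1306]),proj('scene',p-[0,0,.0256]))"
```

```text
7.4 [ 0.5112 -0.3074  0.2835] [-8.999e+01 -6.000e-02  7.137e+01] F [-0.1  1.1 -1.5] w 0.019 q [-10.7  13.1  47.   87.2  -9.7  83.9 107.9]
tool shift mm [-0.9 -0.5  0.9] rotvec to vertical [-0.01  0.    0.06]
[424.03136944 299.20333109] [432.63237087 259.52438213]
```

View pics/s5.png

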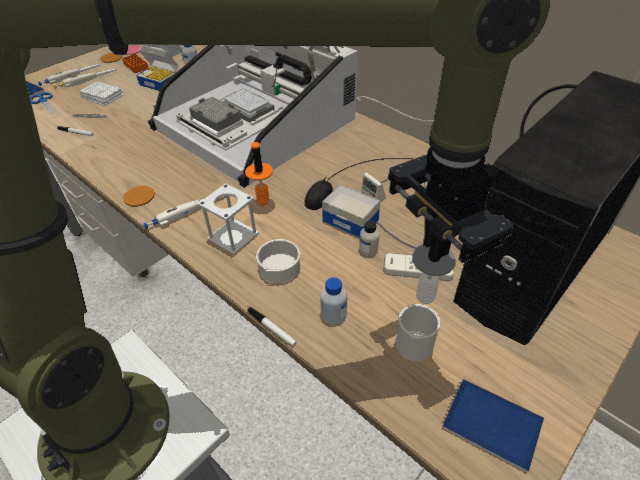

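The brush tip (about 427,300) is above the beaker rim centre (419,322), as projected. Descending.

Emit:
carry_out(
  targets=[
    [[-1,5,1],[0,0,0]],
    [[0,12,0],[0,0,0]],
    [[0,18,0],[0,0,0]],
    [[0,18,0],[0,0,0]],
    [[0,17,0],[0,0,0]],
    [[0,10,0],[0,0,0]],
    [[0,5,0],[0,0,0]],
    [[0,0,0],[0,0,0]],
  ],
)

```text
time_s: 8.2
tool_pos: [0.5095, -0.3089, 0.1979]
tool_rot: [-89.9, -0.0, 71.3]
force: [0.3, -0.4, -0.0]
grip_width: 0.0192
```

```bash
python3 -c "
from h import *
im=snap('scene','s6.png')
st([.51,-.308,.1466])
cv2.imwrite('pics/s6c.png',cv2.cvtColor(cv2.resize(im[220:380,350:510],(600,600)),cv2.COLOR_RGB2BGR))"
```

```text
8.25 [ 0.5098 -0.3092  0.1986] [-90.01   0.    71.28] F [ 0.8 -0.2 -0.4] w 0.0196 q [ -9.9  15.7  46.2  94.5 -11.7  74.8 109.6]
tool shift mm [ 1.2 52.   0.2] rotvec to vertical [ 0.01  0.   -0.  ]
```

View pics/s6c.png

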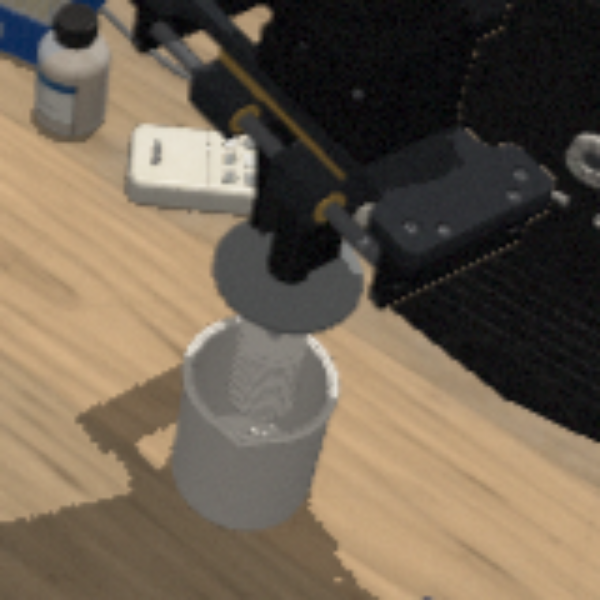

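The brush is centred inside the beaker with no contact. Pushing down to the bottom.

Emit:
carry_out(
  targets=[
    [[1,6,0],[0,0,0]],
    [[0,14,0],[0,0,0]],
    [[0,16,0],[0,0,0]],
    [[0,11,0],[0,0,0]],
    [[0,5,0],[0,0,0]],
    [[0,0,0],[0,0,0]],
    [[0,0,0],[0,0,0]],
    [[0,0,0],[0,0,0]],
  ],
)

```text
time_s: 9.05
tool_pos: [0.5105, -0.3086, 0.1472]
tool_rot: [-90.1, 0.0, 71.3]
force: [0.3, -0.4, -1.2]
grip_width: 0.0192
```

```bash
python3 -c "
from h import *
im=snap('scene','s7.png')
st([.51,-.308,.1466])
cv2.imwrite('pics/s7c.png',cv2.cvtColor(cv2.resize(im[220:380,350:510],(600,600)),cv2.COLOR_RGB2BGR))"
```

```text
9.1 [ 0.5105 -0.3086  0.1472] [-90.07   0.    71.27] F [-0.4  0.2 -0.7] w 0.0196 q [ -9.   18.2  45.4  98.1 -13.8  69.4 111. ]
tool shift mm [0.4 0.6 0.6] rotvec to vertical [ 0.07  0.   -0.  ]
```

View pics/s7c.png

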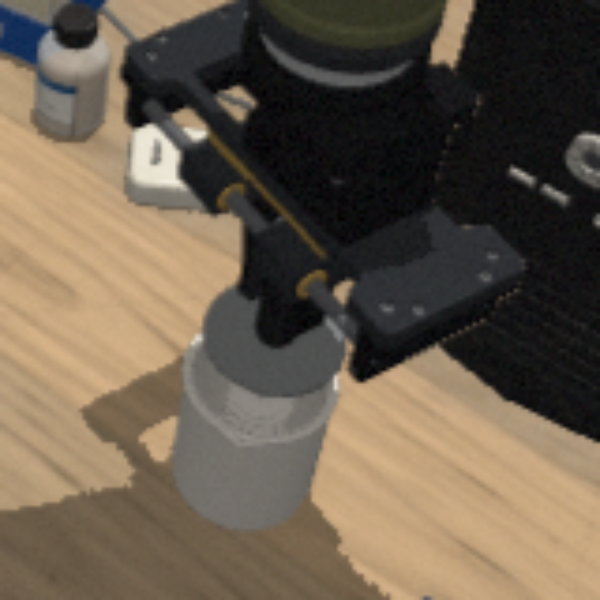

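Emit:
carry_out(
  targets=[
    [[0,4,0],[0,0,0]],
    [[0,0,0],[0,0,0]],
    [[0,-6,0],[0,0,0]],
    [[0,-14,0],[0,0,0]],
    [[0,-16,0],[0,0,0]],
    [[0,-11,0],[0,0,0]],
    [[0,-5,0],[0,0,0]],
    [[0,0,0],[0,0,0]],
    [[0,0,0],[0,0,0]],
    [[0,0,0],[0,0,0]],
  ],
)

```text
time_s: 10.1
tool_pos: [0.5098, -0.3079, 0.1939]
tool_rot: [-89.9, -0.0, 71.3]
force: [-0.9, -0.1, -1.7]
grip_width: 0.0192
```

Emit:
carry_out(
  targets=[
    [[0,6,0],[0,0,0]],
    [[0,14,0],[0,0,0]],
    [[0,16,0],[0,0,0]],
    [[0,11,0],[0,0,0]],
    [[0,5,0],[0,0,0]],
    [[0,0,0],[0,0,0]],
    [[0,0,0],[0,0,0]],
    [[0,0,0],[0,0,0]],
  ],
)

```text
time_s: 10.9
tool_pos: [0.5105, -0.3086, 0.1432]
tool_rot: [-90.1, 0.0, 71.3]
force: [0.1, -0.4, -1.0]
grip_width: 0.0191
```

Emit:
carry_out(
  targets=[
    [[0,-6,0],[0,0,0]],
    [[0,-14,0],[0,0,0]],
    [[0,-16,0],[0,0,0]],
    [[0,-11,0],[0,0,0]],
    [[0,-5,0],[0,0,0]],
    [[0,0,0],[0,0,0]],
    [[0,0,0],[0,0,0]],
    [[0,0,0],[0,0,0]],
  ],
)

```text
time_s: 11.7
tool_pos: [0.5098, -0.3079, 0.1939]
tool_rot: [-89.9, -0.0, 71.3]
force: [0.1, 0.2, 0.2]
grip_width: 0.0195
```

```bash
python3 -c "
from h import *
im=snap('scene','s8.png')
st([.51,-.308,.1436])
cv2.imwrite('pics/s8c.png',cv2.cvtColor(cv2.resize(im[220:380,350:510],(600,600)),cv2.COLOR_RGB2BGR))"
```

```text
11.75 [ 0.5097 -0.308   0.1938] [-8.993e+01 -1.000e-02  7.128e+01] F [-0.4  1.  -1.7] w 0.0193 q [-10.   15.9  46.2  94.9 -11.8  74.4 109.6]
tool shift mm [ 0.  50.2 -0.4] rotvec to vertical [-0.07  0.    0.01]
```

View pics/s8c.png

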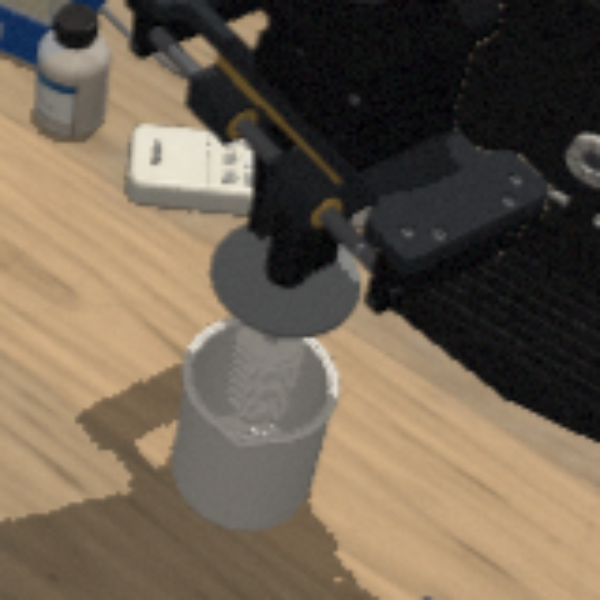

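Two strokes are done and the beaker hasn't moved. Third stroke next, then lift out.

Emit:
carry_out(
  targets=[
    [[0,6,0],[0,0,0]],
    [[0,14,0],[0,0,0]],
    [[0,16,0],[0,0,0]],
    [[0,11,0],[0,0,0]],
    [[0,5,0],[0,0,0]],
    [[0,0,0],[0,0,0]],
    [[0,0,0],[0,0,0]],
    [[0,0,0],[0,0,0]],
  ],
)

```text
time_s: 12.55
tool_pos: [0.5105, -0.3086, 0.1432]
tool_rot: [-90.1, 0.0, 71.3]
force: [0.4, 0.4, -1.1]
grip_width: 0.0192
```

Emit:
carry_out(
  targets=[
    [[0,-6,0],[0,0,0]],
    [[0,-14,0],[0,0,0]],
    [[0,-16,0],[0,0,0]],
    [[0,-11,0],[0,0,0]],
    [[0,-5,0],[0,0,0]],
    [[0,0,0],[0,0,0]],
    [[0,0,0],[0,0,0]],
    [[0,0,0],[0,0,0]],
  ],
)

```text
time_s: 13.35
tool_pos: [0.5097, -0.3079, 0.1939]
tool_rot: [-89.9, -0.0, 71.3]
force: [0.5, -0.5, -1.3]
grip_width: 0.0191
```

Emit:
carry_out(
  targets=[
    [[0,-5,0],[0,0,0]],
    [[0,-12,0],[0,0,0]],
    [[0,-18,0],[0,0,0]],
    [[0,-20,0],[0,0,0]],
    [[0,-20,0],[0,0,0]],
    [[0,-12,0],[0,0,0]],
    [[0,-3,0],[0,0,0]],
    [[0,0,0],[0,0,0]],
  ],
)

```text
time_s: 14.15
tool_pos: [0.5102, -0.3083, 0.2848]
tool_rot: [-90.0, -0.0, 71.3]
force: [-0.1, -0.1, -0.8]
grip_width: 0.0194
```

```bash
python3 -c "
from h import *
st([.4707,.2110,.284])"
```

```text
14.15 [ 0.5102 -0.3083  0.2848] [-9.003e+01 -1.000e-02  7.127e+01] F [-0.1 -0.1 -0.8] w 0.0194 q [-10.8  13.   47.1  87.1  -9.6  84.  107.8]
tool shift mm [479.2   0.7 204.1] rotvec to vertical [ 0.03 -0.    0.01]
```

Emit:
carry_out(
  targets=[
    [[16,0,7],[0,0,0]],
    [[32,0,13],[0,0,0]],
    [[45,0,19],[0,0,0]],
    [[45,0,19],[0,0,0]],
    [[45,0,19],[0,0,0]],
    [[45,0,19],[0,0,0]],
    [[45,0,19],[0,0,0]],
    [[45,0,19],[0,0,0]],
    [[45,0,19],[0,0,0]],
    [[45,0,19],[0,0,0]],
    [[35,0,16],[0,0,0]],
    [[20,0,10],[0,0,0]],
  ],
)

```text
time_s: 15.35
tool_pos: [0.4693, 0.1978, 0.283]
tool_rot: [-89.9, 0.1, 71.6]
force: [-0.6, -1.5, -1.3]
grip_width: 0.0194
```

Emit:
carry_out(
  targets=[
    [[12,0,5],[0,0,0]],
    [[4,0,1],[0,0,0]],
    [[0,0,0],[0,0,0]],
    [[0,0,0],[0,0,0]],
    [[0,0,0],[0,0,0]],
  ],
)

```text
time_s: 15.85
tool_pos: [0.4711, 0.2093, 0.2847]
tool_rot: [-90.0, -0.0, 71.1]
force: [-0.2, -0.8, -0.7]
grip_width: 0.0194
```

```bash
python3 -c "
from h import *
st([.4707,.2110,.284])
im=snap('scene','s9.png');snap('top','t9.png')
cv2.imwrite('pics/s9c.png',cv2.cvtColor(cv2.resize(im[60:260,130:330],(600,600)),cv2.COLOR_RGB2BGR))"
```

```text
15.85 [0.4711 0.2093 0.2847] [-90.02  -0.    71.12] F [-0.2 -0.8 -0.7] w 0.0194 q [-45.3   0.1  18.5  97.1  -0.   82.8  44.3]
tool shift mm [1.5 0.7 1. ] rotvec to vertical [ 0.02 -0.    0.  ]
```

View pics/s9c.png

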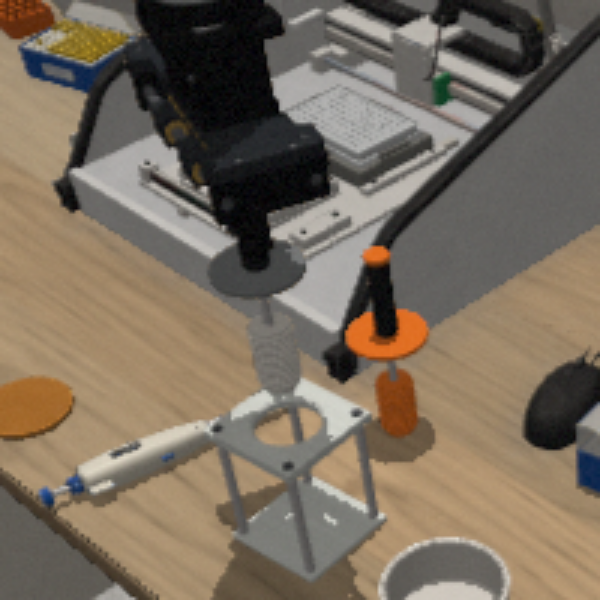

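The brush is over the hole (about 223,190), almost exactly as when it was lifted. Lowering in two stages.

Emit:
carry_out(
  targets=[
    [[1,4,1],[0,0,0]],
    [[0,10,0],[0,0,0]],
    [[0,16,0],[0,0,0]],
    [[0,18,0],[0,0,0]],
    [[0,18,0],[0,0,0]],
    [[0,18,0],[0,0,0]],
    [[0,18,0],[0,0,0]],
    [[0,10,0],[0,0,0]],
    [[0,5,0],[0,0,0]],
    [[0,0,0],[0,0,0]],
    [[0,0,0],[0,0,0]],
  ],
)

```text
time_s: 17.05
tool_pos: [0.4705, 0.2124, 0.1682]
tool_rot: [-90.0, -0.1, 71.3]
force: [-0.1, 0.5, -0.2]
grip_width: 0.0195
```

```bash
python3 -c "
from h import *
st([.4707,.2110,.144])
im=snap('scene','s10.png')
cv2.imwrite('pics/s10c.png',cv2.cvtColor(cv2.resize(im[100:260,150:310],(600,600)),cv2.COLOR_RGB2BGR))"
```

```text
17.05 [0.4705 0.2124 0.1682] [-9.005e+01 -5.000e-02  7.128e+01] F [-0.1  0.5 -0.2] w 0.0195 q [-44.9   3.8  18.5 106.8  -1.3  69.4  45.3]
tool shift mm [-1.3 24.2 -0.7] rotvec to vertical [ 0.05 -0.    0.05]
```

View pics/s10c.png

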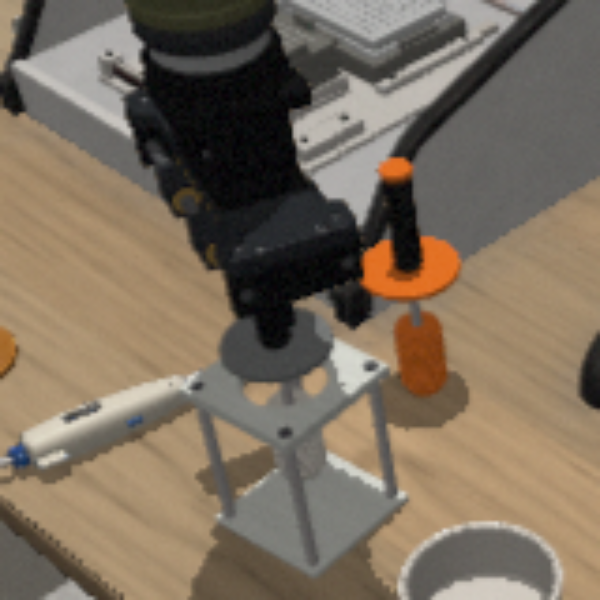

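Emit:
carry_out(
  targets=[
    [[-1,4,-1],[0,0,0]],
    [[0,6,0],[0,0,0]],
    [[0,6,0],[0,0,0]],
    [[0,4,0],[0,0,0]],
    [[0,3,0],[0,0,0]],
    [[0,1,0],[0,0,0]],
    [[0,0,0],[0,0,0]],
    [[0,0,0],[0,0,0]],
  ],
)

```text
time_s: 17.9
tool_pos: [0.4708, 0.211, 0.1436]
tool_rot: [-90.0, -0.0, 71.3]
force: [-0.3, -0.4, -0.6]
grip_width: 0.0192
```

```bash
python3 -c "
from h import *
st([.4707,.2110,.1436])
im=snap('scene','s11.png')
cv2.imwrite('pics/s11c.png',cv2.cvtColor(cv2.resize(im[100:260,150:310],(600,600)),cv2.COLOR_RGB2BGR))"
```

```text
17.9 [0.4708 0.211  0.1436] [-9.002e+01 -2.000e-02  7.128e+01] F [-0.3 -0.4 -0.6] w 0.0192 q [-44.7   5.1  18.6 108.5  -1.8  66.6  45.8]
tool shift mm [0.  0.  0.1] rotvec to vertical [ 0.02 -0.    0.02]
```

View pics/s11c.png

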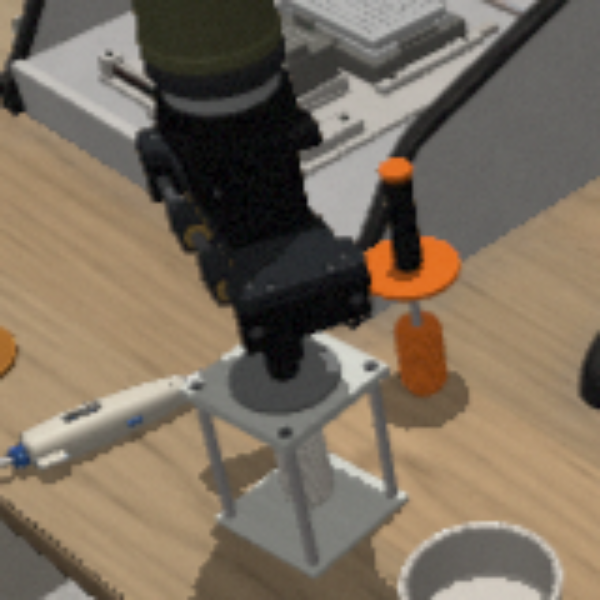

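The guard is flat on the plate and centred. Lowering another 0.5 mm, then opening and retreating upward.

Emit:
carry_out(
  targets=[
    [[0,0.5,0],[0,0,0]],
    [[0,0,0],[0,0,0]],
  ],
)

```text
time_s: 18.15
tool_pos: [0.4708, 0.211, 0.1436]
tool_rot: [-90.0, -0.0, 71.3]
force: [-1.5, -1.0, 3.2]
grip_width: 0.0192
```

Emit:
carry_out(
  targets=[
    [[0,0,0],[0,0,0]],
    [[0,0,0],[0,0,0]],
    [[0,0,0],[0,0,0]],
    [[0,0,0],[0,0,0]],
    [[0,0,0],[0,0,0]],
    [[0,0,0],[0,0,0]],
    [[0,0,0],[0,0,0]],
    [[0,0,0],[0,0,0]],
    [[0,0,0],[0,0,0]],
    [[0,0,0],[0,0,0]],
    [[0,0,0],[0,0,0]],
    [[0,0,0],[0,0,0]],
  ],
  jaw=1,
)

```text
time_s: 19.35
tool_pos: [0.4707, 0.2109, 0.1431]
tool_rot: [-90.0, -0.0, 71.3]
force: [-0.5, -0.9, 0.5]
grip_width: 0.0871
```

Emit:
carry_out(
  targets=[
    [[0,-5,0],[0,0,0]],
    [[0,-12,0],[0,0,0]],
    [[0,-20,0],[0,0,0]],
    [[0,-20,0],[0,0,0]],
    [[0,-20,0],[0,0,0]],
    [[0,-20,0],[0,0,0]],
    [[0,-20,0],[0,0,0]],
    [[0,-15,0],[0,0,0]],
    [[0,-5,0],[0,0,0]],
    [[0,0,0],[0,0,0]],
  ],
)

```text
time_s: 20.35
tool_pos: [0.471, 0.211, 0.2809]
tool_rot: [-90.1, -0.1, 71.3]
force: [-0.2, -0.2, 0.6]
grip_width: 0.0866
```

```bash
python3 -c "
from h import *
st()
a=snap('scene','s12.png');b=snap('top','t12.png')
for l in ('tall_beaker','squat_beaker'):
  for n in('scene','top'): print(l,n,[(round(d['p'],2),np.round(d['xy'])) for d in env.outline_of(n,l)])
cv2.imwrite('pics/c12.png',cv2.cvtColor(np.hstack([cv2.resize(a[150:390,170:470],(400,320)),cv2.resize(b[200:320,170:480],(400,320))]),cv2.COLOR_RGB2BGR))
t0=cv2.imread('pics/s0.png')[...,::-1]
d=np.abs(a.astype(int)-t0).sum(2)
print('diff stand',(d[165:255,190:260]>60).sum(),'beakers',(d[295:370,390:445]>60).sum(),(d[235:290,250:305]>60).sum())"
```

```text
20.35 [0.471  0.211  0.2809] [-9.005e+01 -7.000e-02  7.128e+01] F [-0.2 -0.2  0.6] w 0.0866 q [-45.3   0.2  18.4  97.4  -0.1  82.3  44.3]
tall_beaker scene [(0.84, array([416., 331.]))]
tall_beaker top [(0.6, array([444., 262.]))]
squat_beaker scene [(0.72, array([280., 261.]))]
squat_beaker top [(0.75, array([288., 270.]))]
diff stand 985 beakers 0 47
```

View pics/c12.png

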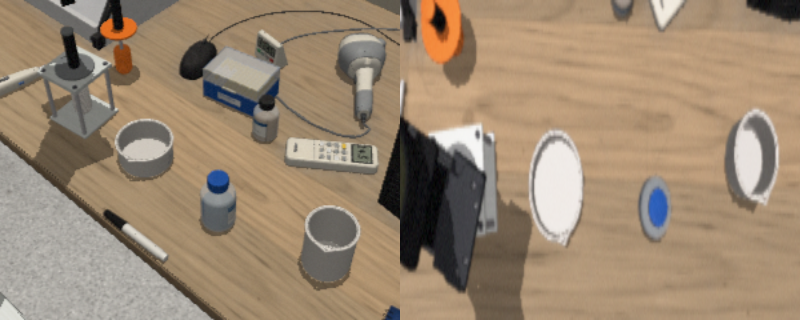

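```bash
python3 -c "
from h import *
a=cv2.imread('pics/s12.png');b=cv2.imread('pics/s0.png')
cv2.imwrite('pics/c13.png',np.hstack([cv2.resize(i[160:260,180:270],(390,433)) for i in(b,a)]))"
```

```text
(no output)
```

View pics/c13.png

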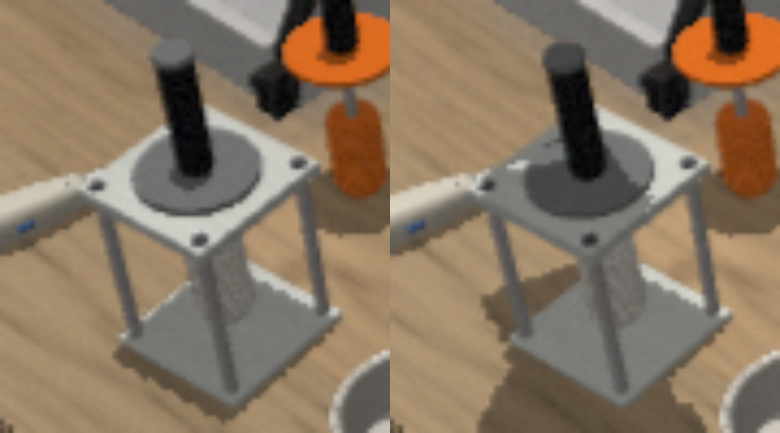

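The brush sits as it did at the start (left before, right after); only the shadow differs. Handing in.

```bash
python3 -c "
from h import *
print(env.sign_off())"
```

```text
the job is handed in; nothing more can be done
None
```

I took the black-handled brush out of its stand and scrubbed the tall beaker three times. I then hung the brush back in the stand, released it, backed the gripper off upward and handed the job in at about 20.4 s of the 51 s allowed. The hand-in gave no verdict.

- **Strokes:** By arm position, the tip went from about 9 mm above the beaker floor to about 59 mm, three times. Only a few newtons showed on the wrist throughout. The tip heights assume the brush hung 13 mm above the desk when I gripped it, as the description says.
- **Brush in the stand:** The before and after pictures show it upright, centred and with its guard flat on the plate. The only difference I could see there is the arm's shadow.
- **Beakers:** The tall beaker's area of the picture is unchanged from the start, and the squat beaker's differs by only 47 pixels, next to the arm's shadow. The networks' positions moved by up to 4 pixels between readings, which is within their usual scatter.
- **Disagreements:** The two cameras differed by 2 to 4 mm on where things are, well inside the clearances. No check failed.

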